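# Stopper the sample tube and hold it on the vortex mixer

## Task

One sample tube in the rack has its stopper standing proud: push that stopper fully home while the tube is still in the rack, then take the tube out and, holding it upright, press its foot down into the cup of the vortex mixer so that the spring-loaded cup sinks about half of its 8 mm travel. Finish while you are still holding the tube pressed there, and leave the other tubes and the reagent bottle where they are.

Things in the scene. Friction and masses are not known exactly. Their poses are not given: they have to be found in the camera images.
- rack: fixed aluminium tube rack, 190 mm long along its own y, 56 mm wide along its own x, 46 mm high; origin at the centre of its underside. One row of seven holes 24 mm apart along its y (17.5 mm wide, each tube has 1.5 mm of play and may lean a little); tubes stand on its 5 mm floor in every other hole, 48 mm apart, so fingers best close across the row, along the rack's x. Does not move.
- sample_mid (a point): the tube to be mixed, in any of the four occupied holes: straight, white, 16 mm wide, 100 mm long, round foot, about 36 g; this point is on its axis 50 mm above its foot (55 mm above the bench in the rack), z up along it. In the rack it is bare from 46 mm (rack top) to 105 mm above the bench: grip low on that length, lest the fingers catch under the wider stopper head and push it up.
- stopper_top (a point): centre of the top face of the sample tube's grey push-in stopper; its round head is 18 mm in diameter and 10 mm high, with a narrower plug below. At the start the top stands 7.5 to 9 mm higher than on the other tubes (about 123 mm above the bench); fully home it is 115 mm above the bench with the tube in the rack.
- stopper (a joint): how far the stopper has been pushed in, m: 0 to 0.0015 at the start, 0.009 fully home (head against the tube's rim). It slides stiffly, at about 4 N, and stays where it is left; press with about 10 to 15 N to be sure that it is home.
- cup_seat (a point): centre of the inner floor of the vortex mixer's black rubber cup, where the tube's foot sits, 115 mm above the bench while the cup is up; the hollow is a funnel, about 20 mm wide at the floor and 44 mm at its rim, and the rim is 22 mm above this point. The point goes down with the cup.
- cup (a joint): how far the spring-loaded cup is pressed straight down, m: 0 up, 0.008 against its stop. The spring takes about 2.2 N to start and then 1.5 N per mm (about 8 N at 4 mm, 14 N at the stop); it springs back when let go.
- mixer: fixed white vortex mixer, 165 mm deep along its own x, 122 mm wide, its housing up to 97 mm high and the cup's rim 137 mm above the bench; origin at the centre of its underside; the cup's axis is 22 mm along +x from there. Its sloped panel with dial and switch is at -x. Does not move.
- tube0_mid (a point): another sample tube in the rack, the same size as the sample tube but with its stopper already home (top of its stopper 115 mm above the bench); the point is half-way up the tube, 50 mm above its foot. To be left alone.
- tube1_mid (a point): another sample tube in the rack, the same size as the sample tube but with its stopper already home (top of its stopper 115 mm above the bench); the point is half-way up the tube, 50 mm above its foot. To be left alone.
- tube2_mid (a point): another sample tube in the rack, the same size as the sample tube but with its stopper already home (top of its stopper 115 mm above the bench); the point is half-way up the tube, 50 mm above its foot. To be left alone.
- reagent: loose white reagent bottle, 60 mm in diameter, 115 mm high, origin at the centre of its underside; beyond the work. To be left alone.
Things that resemble listed ones, but are neither listed nor needed, are in the scene too. Of the things shaped like the mixer, the white one is meant.

How it is judged:
On the way, in this order (a step that is already met when the one before it is completed fails the run):
1. the stopper is pushed home while the tube stands in the rack (value of joint stopper above 0.008 m and height (world z) of sample_mid below 0.065 m), for 0.2 s.
2. the stoppered tube is lifted out of the rack in the fingers (height (world z) of sample_mid above 0.11 m and contact force between the fingers and sample above 2 N and value of joint stopper above 0.008 m), for 0.2 s.
At the end, for the whole second after the job is handed in: Fingers still hold the tube at rest in the cup: centre at most 56 mm above the cup floor, within 15 mm of its axis, upright within 0.2 rad, stopper in more than 8 of 9 mm, pressing with over 3 N so that the cup stays 2 to 6 mm down; nothing else touches the cup (value of joint cup between 0.002 and 0.006 m and contact force between sample and cup above 3 N and contact force between the fingers and sample above 2 N and contact force between each of the arm, the fingers and cup below 0.5 N and z of sample_mid in the frame of cup_seat below 0.056 m and horizontal distance between sample_mid and cup_seat below 0.015 m and angle between sample_mid's own z axis and vertical below 0.2 rad and value of joint stopper above 0.008 m and linear speed of sample below 0.02 m/s); the arm keeps its last pose, push and grip.
It fails at once if another tube is disturbed in or taken out of the rack (distance of any of tube0_mid, tube1_mid, tube2_mid from where it was at the start of the episode above 0.015 m).
It fails at once if the reagent bottle is moved or tipped (distance of reagent from where it was at the start of the episode above 0.02 m).
It also fails if it takes over 48 s, if anything falls off the work surface, if the arm or the gripper's body presses on something with over 40 N, if the wrist force passes 120 N, or if a joint passes its speed limit or range.

## Robot

A 7-joint arm with a two-finger parallel gripper is mounted at the origin on the work surface. World frame = base frame: x ahead of the robot, y to its left, z up, the work surface at z = 0. Lengths are in m, angles in rad, forces in N, time in s.
With the tool pointing down it reaches from about 0.4 to 0.875 m from the base axis. Payload 19.3 kg.
Tool frame: the origin (TCP) lies at the very end of the fingers, on their centre line; the grasp point (between the pads) lies bot.pinch_z behind it (bot.pinch_z is the distance from the TCP to the grasp point, in m); z points along the fingers, y is the line along which they close (so a half turn about z gives the same grasp; the last joint's range is limited). The gripper opens to 85 mm and grips with 20 to 120 N. Pads are 22 mm wide; open, the fingers measure 114 mm over their backs; the gripper's body (76 mm by 85 mm) begins 54 mm behind the grasp point. The pads swing forward as they close: fully open they stand 13 mm farther back than shut.
Start: joints at [-1.258, 0.521, -0.036, 1.599, 0.021, 1.021, -0.113], TCP at [0.233, 0.58, 0.207] pointing down, gripper open.
Joint ranges: [-2.91, 2.91], [-0.3, 2.13], [-1.5, 1.42], [0.17, 2.43], [-1.26, 4.41], [0.16, 1.93], [-2.52, 2.52]. Speed limits (rad/s): [1.89, 1.89, 2.39, 2.39, 3.01, 3.01, 3.01].

## Interface

Orientations are given as [roll, pitch, yaw] about the fixed x, y, z axes, in that order (R = Rz(yaw) Ry(pitch) Rx(roll)).
In Python, from workcell import bot, grab_frame, ticket gives the robot as it stands.
- The arm moves only by the tool arm_command, never from a script. Its argument "commands" is a list of rows, each a list of 3 entries, a list of its own where there are three numbers: the shift along the world's x, y, z in mm, then the turn about the world's z in rad, then the gripper command: -1 is fully open, 1 is shut, values between are in proportion. In form: [[[tx, ty, tz], roll, fingers], ...]. A call has 1 to 20 rows; each row shifts and turns the commanded pose from where the row before left it; what a row does not reach is not made up. A row lasts 1/10 s, in which the tool goes at most 50 mm and 8.59 degrees, less where a joint would pass 70% of its speed; a pose out of reach is approached as far as the arm can. A call with a gripper value outside its range is refused whole. The fingers move at their own pace and stop on an object; "newtons" is the grip in N (left out, the last holds). Time passes only in rows, so rows that do not move let the fingers close. It gives the time, the measured TCP pose, the force, the opening and the grip force at its end, in the units of the state.
- bot.observe(): the state, without advancing time (a new reading comes with each control period).
- grab_frame(name): name is "scene" or "top"; returns a dict with "image" (420x560x3 uint8, red, green, blue), "vertical_fov" (degrees; the focal length in pixels is half the picture's height over the tangent of half this angle, whatever the lens; pixels are square), "cx", "cy" (the principal point, pixels), "k1" (the pictures are not rectified: a ray, as slopes to the right and down, at radius r is drawn at 1 + k1 r^2 times it, then the intrinsics apply), "R" (3x3) and "t" (3): a world point X has camera coordinates R X + t. Camera axes: x right, y down, z forward; pixel columns grow to the right and rows downward; lengths in m; the calibration is good to about 2 mm. A picture is of the moment at which its call begins. There is no depth.
- ticket.job_done(): hands the job in; it is judged then, once.
The state is a dict: "clock": time; "qpos": joint angles; "qd": joint speeds; "joint_efforts": joint torques, N m; "position": TCP position; "tool_rot": TCP orientation; "force": force on the tool from outside, world axes, zero at the start; "moment": the same for the moment, N m; "grip_width": finger opening in m; "finger_force": force on a finger pad.
Only numpy, scipy, OpenCV 4.12 (cv2) and the standard library are available. Lean on these libraries where they do the work, as an engineer would, in place of code of your own. Each camera call takes 0.05 s, during which the arm holds its last target. There are 200 camera calls.

## Working session

There is one attempt and no reset: what is moved stays moved. The work goes in short steps, Python scripts to look and compute and a tool call to move; the robot and the scene stay as the last step left them, time stands still between calls to the robot, and variables do not carry over. Pictures are saved under pics/ and viewed, at most 10 in all, crops included, and the job is handed in when it is done.

Besides the shell and the picture viewer there is one more tool, called after "Call:" by a JSON object that holds its "name" and its "arguments", one argument or row to a line. arm_command: Moves the arm, as the interface text tells. Its arguments: {"type":"object","properties":{"commands":{"type":"array"},"newtons":{"type":"number"}},"required":["commands"]}

```bash
ls; mkdir -p pics
cat > h.py <<'E'
import numpy as np, cv2
from workcell import bot, grab_frame, ticket
def K(f):
    h,w=f["image"].shape[:2]; F=h/2/np.tan(np.radians(f["vertical_fov"])/2)
    return F
def ray(f,u,v):
    F=K(f); d=np.array([(u-f["cx"])/F,(v-f["cy"])/F]); p=d.copy()
    for _ in range(30): p=d/(1+f["k1"]*(p@p))
    R=np.array(f["R"]);t=np.array(f["t"])
    r=R.T@np.array([p[0],p[1],1]); return -R.T@t, r/np.linalg.norm(r)
def proj(f,X):
    c=np.array(f["R"])@np.array(X)+np.array(f["t"]); p=c[:2]/c[2]; p=p*(1+f["k1"]*(p@p)); return p*K(f)+[f["cx"],f["cy"]]
def tri(*obs):
    A=0;b=0
    for f,u,v in obs:
        o,r=ray(f,u,v); P=np.eye(3)-np.outer(r,r); A=A+P; b=b+P@o
    X=np.linalg.solve(A,b)
    return X,[np.round(proj(f,X)-[u,v],1) for f,u,v in obs]
def atz(f,u,v,z):
    o,r=ray(f,u,v); return o+r*(z-o[2])/r[2]
def save(f,n,crop=None,s=1):
    im=f["image"][:,:,::-1]
    if crop: x0,y0,x1,y1=crop; im=im[y0:y1,x0:x1]
    cv2.imwrite("pics/"+n,cv2.resize(im,None,fx=s,fy=s,interpolation=cv2.INTER_CUBIC))
E
python3 - <<'E'
from h import *
import pickle
D={}
for n in("scene","top"):
    f=grab_frame(n); D[n]=f; save(f,n+"0.png",s=1.42); o,r=ray(f,f["cx"],f["cy"]); print(n,K(f),f["cx"],f["cy"],f["k1"],o,r)
pickle.dump(D,open("f0.pkl","wb"))
print(bot.observe(),bot.pinch_z)
E
```

```text
pics
scene 426.5085530853668 288.9172139324035 209.36841416764344 0.027650658727594257 [ 0.90482625 -0.62462809  0.59424641] [-0.37647018  0.75554081 -0.53612338]
top 409.44548409249677 276.20301943364126 213.31959035395792 -0.09117960438609678 [0.43736107 0.10141938 1.00520232] [ 0.11034531  0.00578905 -0.99387645]
{'clock': 0.1, 'qpos': array([-1.25819387,  0.52195868, -0.03634569,  1.59993662,  0.02118334,
        1.02110772, -0.11278364]), 'qd': array([ 2.56808959e-04, -1.89374726e-03, -1.30967085e-03, -5.48906345e-05,
        1.00771014e-04,  1.17388487e-05,  2.15166469e-04]), 'joint_efforts': array([ 3.41953513e-03, -9.28483343e+01,  1.98380984e+00, -3.70531654e+01,
        1.80688896e-02,  5.39116198e-03,  4.44903591e-06]), 'position': array([0.23334758, 0.57945403, 0.20608558]), 'tool_rot': array([-3.14056753e+00,  4.85243783e-05,  2.75880247e+00]), 'force': array([-0.21147793, -0.83010911, -0.11966832]), 'moment': array([-0.00526728, -0.03400881, -0.02673062]), 'finger_force': 0.0, 'grip_width': 0.08546647324460409} 0.0187
```

View pics/scene0.png

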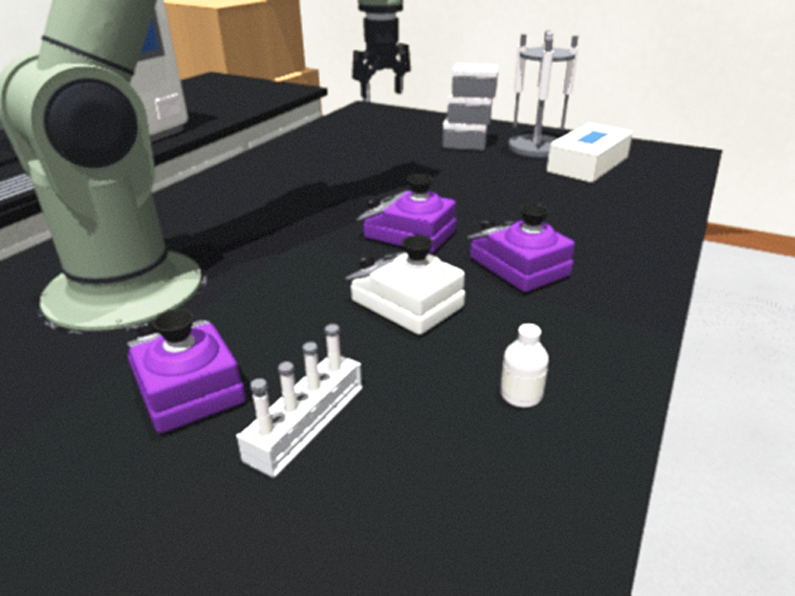

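View pics/top0.png

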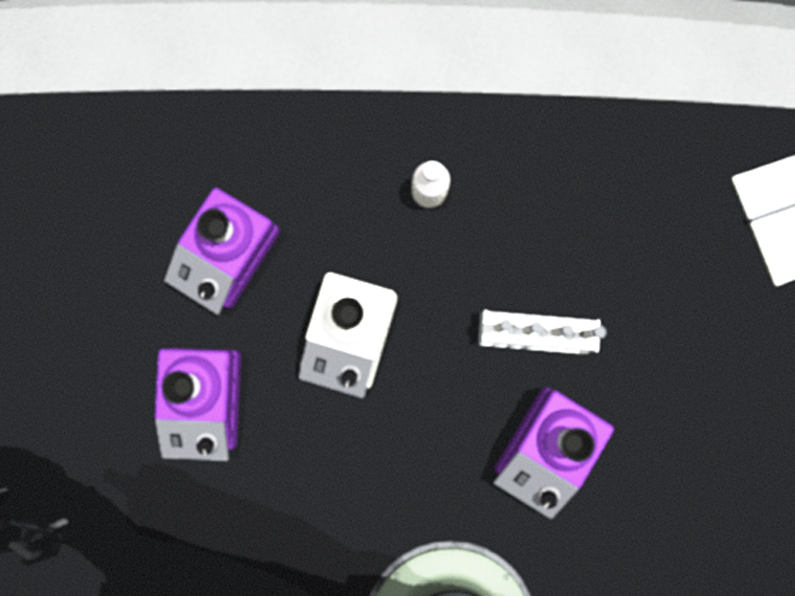

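The scene view shows the rack at about (300,410), with four tubes in it, and the white mixer's cup at (417,250). In the top view the rack is at (540,330) and the white mixer's cup at (347,313). I'll enlarge those parts.

Run:
```python
from h import *
import pickle
D=pickle.load(open("f0.pkl","rb"))
def g(n,c,s):
    x0,y0,x1,y1=c; im=cv2.resize(D[n]["image"][y0:y1,x0:x1,::-1],None,fx=s,fy=s,interpolation=cv2.INTER_CUBIC)
    for x in range((x0+9)//10*10,x1,10):
        cv2.line(im,(int((x-x0+.5)*s),0),(int((x-x0+.5)*s),6 if x%50 else 14),(0,255,255),1); 
        if x%20==0: cv2.putText(im,str(x),(int((x-x0+.5)*s)-10,24),0,.35,(0,255,255),1)
    for y in range((y0+9)//10*10,y1,10):
        cv2.line(im,(0,int((y-y0+.5)*s)),(6,int((y-y0+.5)*s)),(0,255,255),1)
        cv2.putText(im,str(y),(8,int((y-y0+.5)*s)+4),0,.35,(0,255,255),1)
    return im
# composite 1: rack
a=g("scene",(165,222,260,336),5); cv2.imwrite("pics/a.png",a)
b=g("top",(332,212,432,252),7)
c=g("top",(205,185,285,285),3); d=g("scene",(245,160,331,235),4)
W=max(b.shape[1],c.shape[1]+d.shape[1]); im=np.zeros((b.shape[0]+300,W,3),np.uint8)
im[:b.shape[0],:b.shape[1]]=b; im[b.shape[0]:b.shape[0]+300,:240]=c; im[b.shape[0]:b.shape[0]+300,240:240+344]=d
cv2.imwrite("pics/b.png",im); print(a.shape,im.shape)
```

```text
(570, 475, 3) (580, 700, 3)
```

View pics/a.png

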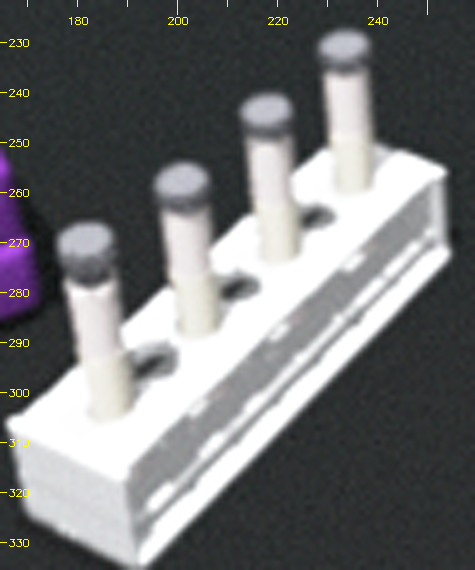

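View pics/b.png

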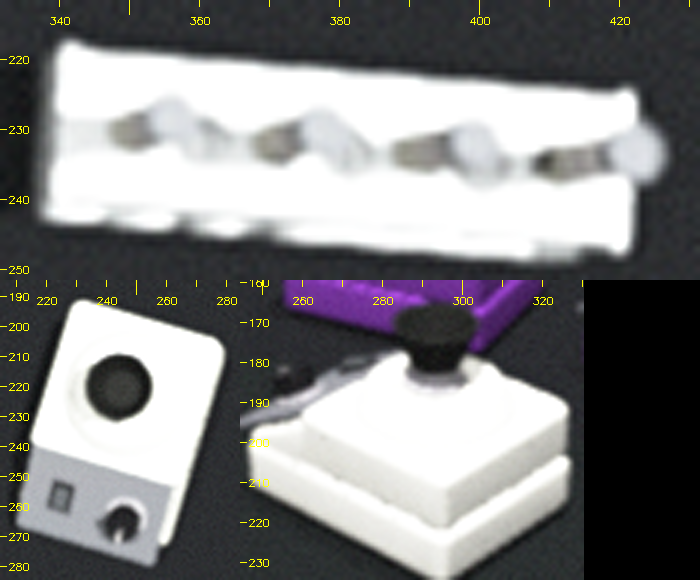

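The proud stopper is on the tube nearest the scene camera: its top is at scene (182,269.5) and top (422.6,233.6), and its grey part is clearly taller than the others. The cup rim's centre is at scene (293.7,169) and top (243.8,220.5).

Run:
```python
from h import *
import pickle
np.set_printoptions(precision=4,suppress=True)
D=pickle.load(open("f0.pkl","rb")); s,t=D["scene"],D["top"]
S=lambda x,y:(165+x/5-.5,222+y/5-.5); T=lambda x,y:(332+x/7-.5,212+y/7-.5)
for n,a,b in [("A",(86,240),(638,155)),("B",(182,181),(473,148)),("C",(267,109),(323,132)),("D",(344,44),(172,115))]:
    print(n,*tri((s,*S(*a)),(t,*T(*b))), "top@115",atz(t,*T(*b),.115),"sc@115",atz(s,*S(*a),.115))
print("A at 123", atz(t,*T(638,155),.123),atz(s,*S(86,240),.123))
print("cup",*tri((s,293.75,169),(t,243.8,220.5)), atz(t,243.8,220.5,.137))
print("rack sc",[atz(s,*S(*p),.046) for p in [(7,425),(130,470),(445,178)]])
print("rack top",[atz(t,*T(*p),.046) for p in [(65,42),(636,92),(40,215),(632,250)]])
# tube axis at rack top: scene visible bottom ends (front edge ~ centre minus 8mm toward camera)
print("tube bottoms",[atz(s,*S(*p),.046) for p in [(108,415),(200,333),(281,260),(355,190)]])
```

```text
A [ 0.4977 -0.2123  0.1246] [array([-0.6, -0. ]), array([-0.3, -0.3])] top@115 [ 0.4976 -0.2163  0.115 ] sc@115 [ 0.4903 -0.2034  0.115 ]
B [ 0.4996 -0.1631  0.115 ] [array([-0.5,  0. ]), array([-0.2, -0.3])] top@115 [ 0.4989 -0.1636  0.115 ] sc@115 [ 0.5004 -0.1627  0.115 ]
C [ 0.5035 -0.1155  0.1161] [array([-0.3,  0. ]), array([-0.1, -0.2])] top@115 [ 0.5031 -0.1161  0.115 ] sc@115 [ 0.503 -0.114  0.115]
D [ 0.5074 -0.0682  0.117 ] [array([-0.,  0.]), array([-0., -0.])] top@115 [ 0.5075 -0.0685  0.115 ] sc@115 [ 0.5057 -0.0658  0.115 ]
A at 123 [ 0.4971 -0.2135  0.123 ] [ 0.4973 -0.2105  0.123 ]
cup [0.5175 0.1753 0.141 ] [array([-0.4,  0.1]), array([-0.2, -0.4])] [0.517  0.1752 0.137 ]
rack sc [array([ 0.4692, -0.2344,  0.046 ]), array([ 0.521 , -0.2322,  0.046 ]), array([ 0.5365, -0.0467,  0.046 ])]
rack top [array([ 0.537 , -0.0455,  0.046 ]), array([ 0.5237, -0.2406,  0.046 ]), array([ 0.4786, -0.0373,  0.046 ]), array([ 0.4702, -0.2384,  0.046 ])]
tube bottoms [array([ 0.4978, -0.2147,  0.046 ]), array([ 0.5019, -0.1659,  0.046 ]), array([ 0.5055, -0.1185,  0.046 ]), array([ 0.508 , -0.0696,  0.046 ])]
```

All the heights check out: tube A's stopper is about 9 mm proud at (0.497,-0.212), and the cup is at (0.517,0.175). The rack's yaw is about -0.07, so the tool yaw should be 1.50. Next I shut the fingers and go above the stopper.

Call:
{"name": "arm_command", "arguments": {
  "commands": [
    [[15, -15, 0], -0.03, 1],
    [[29, -28, 0], -0.05, 1],
    [[29, -28, 0], -0.05, 1],
    [[29, -28, 0], -0.05, 1],
    [[29, -28, 0], -0.05, 1],
    [[29, -28, 0], -0.05, 1],
    [[29, -28, 0], -0.05, 1],
    [[29, -28, 0], -0.05, 1],
    [[29, -28, 0], -0.05, 1],
    [[29, -28, 0], -0.05, 1],
    [[10, -28, 0], -0.05, 1],
    [[0, -32, 0], -0.05, 1],
    [[0, -32, 0], -0.05, 1],
    [[0, -32, 0], -0.05, 1],
    [[0, -32, 0], -0.05, 1],
    [[0, -32, 0], -0.05, 1],
    [[0, -32, 0], -0.05, 1],
    [[0, -32, 0], -0.05, 1],
    [[0, -32, 0], -0.05, 1],
    [[0, -32, 0], -0.05, 1]
  ],
  "newtons": 60
}}

```text
clock: 2.1
position: [0.5189, -0.0052, 0.2066]
tool_rot: [-3.141, -0.0, 1.776]
force: [-1.0, 0.2, 0.2]
grip_width: -0.0
finger_force: 0.0
```

Call:
{"name": "arm_command", "arguments": {
  "commands": [
    [[-3, -30, 0], -0.04, 1],
    [[-3, -30, 0], -0.04, 1],
    [[-3, -30, 0], -0.04, 1],
    [[-3, -30, 0], -0.04, 1],
    [[-3, -30, 0], -0.04, 1],
    [[-3, -30, 0], -0.04, 1],
    [[-2, -20, -10], -0.036, 1],
    [[-1.5, -7, -15], 0, 1],
    [[0, 0, -20], 0, 1],
    [[0, 0, -16], 0, 1],
    [[0, 0, -8], 0, 1],
    [[0, 0, 0], 0, 1],
    [[0, 0, 0], 0, 1]
  ]
}}

```text
clock: 3.4
position: [0.498, -0.2105, 0.1381]
tool_rot: [3.141, 0.0, 1.502]
force: [-0.5, -0.2, 0.6]
grip_width: 0.0005
finger_force: 0.0
```

Run:
```python
from h import *
s=grab_frame("scene");t=grab_frame("top");X=bot.observe()["position"];print(X,bot.observe()["force"],proj(s,X),proj(t,X))
a=cv2.resize(s["image"][200:310,140:260,::-1],None,fx=5,fy=5,interpolation=2)
cv2.imwrite("pics/c.png",a)
```

```text
[ 0.49827728 -0.21044912  0.13835219] [-0.23867092 -0.65236517 -0.2399307 ] [180.977711   262.57196648] [423.74858474 232.62165695]
```

View pics/c.png

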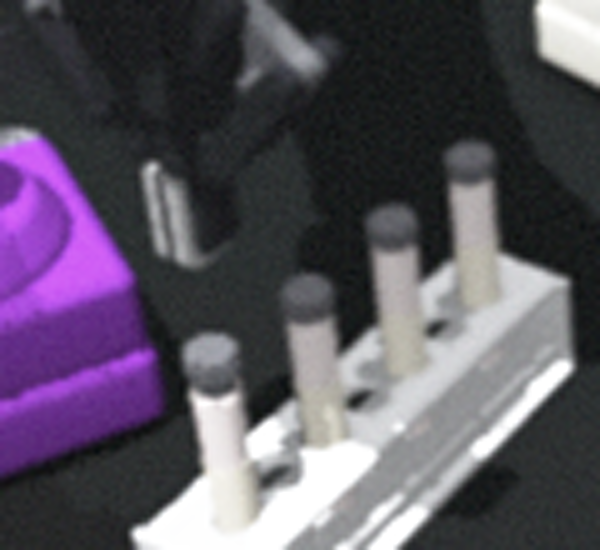

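The shut fingertips show at crop (190,262), which is about pixel (178,252). The TCP projects to (181,262.6), so there's a mismatch. Before pressing I'll check with the contrast raised.

Run:
```python
from h import *
s=grab_frame("scene");t=grab_frame("top");X=bot.observe()["position"]
def e(f,c,k):
    x0,y0,x1,y1=c; im=f["image"][y0:y1,x0:x1,::-1].astype(float)/255
    im=(np.clip(im,0,1)**.45*255).astype(np.uint8); im=cv2.resize(im,None,fx=k,fy=k,interpolation=2)
    for Z,col in((X,(0,0,255)),(X+[0,0,.0187],(0,255,0)),([.4974,-.212,.1235],(255,255,0))):
        p=(proj(f,Z)-[x0,y0]+.5)*k; cv2.drawMarker(im,tuple(int(v) for v in p),col,0,12,1)
    return im
cv2.imwrite("pics/d.png",np.hstack([e(s,(145,205,225,305),5),e(t,(380,190,460,290),5)[:, :400]]))
```

```text
(no output)
```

View pics/d.png

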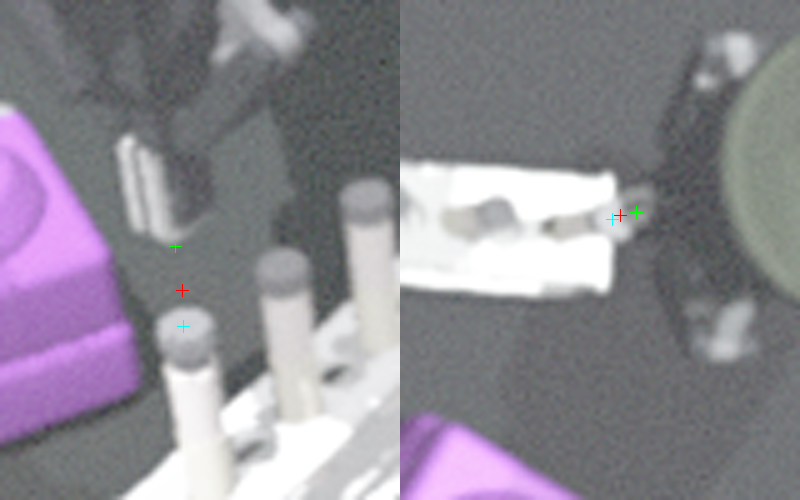

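Run:
```python
from h import *
np.set_printoptions(precision=4,suppress=True)
s=grab_frame("scene");t=grab_frame("top");o=bot.observe();print(o["position"],o["qpos"])
for a,b in [((165,238),(632,204)),((163,236),(640,200)),((163,236),(630,200))]:
    print(tri((s,145+a[0]/5-.5,205+a[1]/5-.5),(t,380+(b[0]-400)/5-.5,190+b[1]/5-.5)))
```

```text
[ 0.4982 -0.2102  0.138 ] [-0.001   0.5098  0.3995  1.9053 -0.2738  0.779   0.4813]
(array([ 0.4989, -0.2097,  0.16  ]), [array([2.3, 0. ]), array([1.1, 1.4])])
(array([ 0.5004, -0.2121,  0.163 ]), [array([2.3, 0. ]), array([1.1, 1.3])])
(array([ 0.4996, -0.2094,  0.1609]), [array([3.1, 0. ]), array([1.5, 1.8])])
```

The triangulated fingertip is about 20 mm higher than the reported TCP, and its xy agrees. I'll go down gently and let contact settle the offset.

Call:
{"name": "arm_command", "arguments": {
  "commands": [
    [[-1, -1.5, -4], 0, 1],
    [[0, 0, -4], 0, 1],
    [[0, 0, -2], 0, 1],
    [[0, 0, -2], 0, 1],
    [[0, 0, -1.5], 0, 1],
    [[0, 0, -1.5], 0, 1],
    [[0, 0, -1], 0, 1],
    [[0, 0, 0], 0, 1],
    [[0, 0, 0], 0, 1]
  ]
}}

```text
clock: 4.6
position: [0.497, -0.2118, 0.1216]
tool_rot: [3.142, 0.0, 1.503]
force: [-0.3, -0.2, -0.8]
grip_width: -0.0
finger_force: 0.0
```

Call:
{"name": "arm_command", "arguments": {
  "commands": [
    [[0, 0, -2], 0, 1],
    [[0, 0, -2], 0, 1],
    [[0, 0, -2], 0, 1],
    [[0, 0, -1], 0, 1],
    [[0, 0, -1], 0, 1],
    [[0, 0, -1], 0, 1],
    [[0, 0, 0], 0, 1]
  ]
}}

```text
clock: 5.3
position: [0.4969, -0.2117, 0.1125]
tool_rot: [-3.141, -0.0, 1.503]
force: [0.4, 0.2, 0.1]
grip_width: -0.0002
finger_force: 0.0
```

Nothing touched, well below the stopper's top, so the fingertip offset is real. Going on down.

Call:
{"name": "arm_command", "arguments": {
  "commands": [
    [[0, 0, -2], 0, 1],
    [[0, 0, -2], 0, 1],
    [[0, 0, -1], 0, 1],
    [[0, 0, -1], 0, 1],
    [[0, 0, -1], 0, 1],
    [[0, 0, -1], 0, 1],
    [[0, 0, 0], 0, 1]
  ]
}}

```text
clock: 6.0
position: [0.4969, -0.2118, 0.1045]
tool_rot: [-3.141, -0.0, 1.503]
force: [0.3, -0.0, 0.5]
grip_width: -0.0001
finger_force: 0.0
```

Run:
```python
from h import *
s=grab_frame("scene");t=grab_frame("top");X=bot.observe()["position"];print(X,bot.observe()["force"])
def e(f,c,k):
    x0,y0,x1,y1=c; im=f["image"][y0:y1,x0:x1,::-1].astype(float)/255
    im=(np.clip(im,0,1)**.45*255).astype(np.uint8); im=cv2.resize(im,None,fx=k,fy=k,interpolation=2)
    for Z,col in((X,(0,0,255)),(X+[0,0,.02],(0,255,0)),([.4974,-.212,.1235],(255,255,0))):
        p=(proj(f,Z)-[x0,y0]+.5)*k; cv2.drawMarker(im,tuple(int(v) for v in p),col,0,8,1)
    return im
cv2.imwrite("pics/e.png",np.hstack([e(s,(145,225,215,305),5),e(t,(390,200,460,280),5)]))
```

```text
[ 0.49698581 -0.21176401  0.10461233] [-0.00854388 -0.31436689 -0.37421432]
```

View pics/e.png

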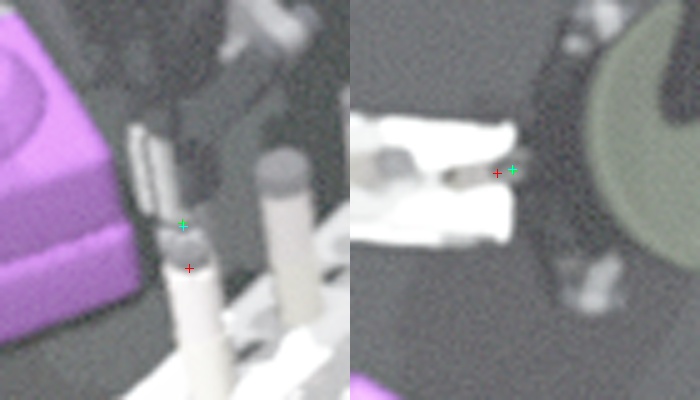

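The seam at the pads' near edge ends at about crop (160,215), which puts the fingertip centre a few mm above the stopper at (186,240), laterally in line. Continuing down by feel.

Call:
{"name": "arm_command", "arguments": {
  "commands": [
    [[0, 0, -1], 0, 1],
    [[0, 0, -1], 0, 1],
    [[0, 0, -1], 0, 1],
    [[0, 0, -1], 0, 1],
    [[0, 0, 0], 0, 1]
  ]
}}

```text
clock: 6.6
position: [0.4969, -0.2117, 0.1004]
tool_rot: [-3.141, -0.0, 1.503]
force: [0.4, 0.4, 1.0]
grip_width: -0.0001
finger_force: 0.0
```

Call:
{"name": "arm_command", "arguments": {
  "commands": [
    [[0, 0, -1], 0, 1],
    [[0, 0, -1], 0, 1],
    [[0, 0, -1], 0, 1],
    [[0, 0, 0], 0, 1]
  ]
}}

```text
clock: 7.0
position: [0.497, -0.2118, 0.0976]
tool_rot: [3.141, 0.0, 1.503]
force: [-0.7, 0.3, 1.8]
grip_width: 0.0001
finger_force: 0.9
```

Call:
{"name": "arm_command", "arguments": {
  "commands": [
    [[0, 0, -1], 0, 1],
    [[0, 0, -1], 0, 1],
    [[0, 0, 0], 0, 1]
  ]
}}

```text
clock: 7.3
position: [0.497, -0.2117, 0.0955]
tool_rot: [-3.142, -0.0, 1.503]
force: [-0.3, -0.6, 3.1]
grip_width: 0.0001
finger_force: 1.5
```

Call:
{"name": "arm_command", "arguments": {
  "commands": [
    [[0, 0, -1], 0, 1],
    [[0, 0, -1], 0, 1],
    [[0, 0, -1], 0, 1],
    [[0, 0, 0], 0, 1]
  ]
}}

```text
clock: 7.7
position: [0.4969, -0.2117, 0.0924]
tool_rot: [-3.141, -0.0, 1.503]
force: [-0.1, 0.8, 2.5]
grip_width: -0.0001
finger_force: 1.3
```

Call:
{"name": "arm_command", "arguments": {
  "commands": [
    [[0, 0, -1], 0, 1],
    [[0, 0, -1], 0, 1],
    [[0, 0, -1], 0, 1],
    [[0, 0, 0], 0, 1]
  ]
}}

```text
clock: 8.1
position: [0.4973, -0.2119, 0.0898]
tool_rot: [3.141, 0.0, 1.503]
force: [-0.4, 0.8, 9.1]
grip_width: -0.0002
finger_force: 4.5
```

Call:
{"name": "arm_command", "arguments": {
  "commands": [
    [[0, 0, -0.5], 0, 1],
    [[0, 0, -0.5], 0, 1],
    [[0, 0, 0], 0, 1]
  ]
}}

```text
clock: 8.4
position: [0.4979, -0.2122, 0.0895]
tool_rot: [3.139, 0.001, 1.503]
force: [0.1, 0.4, 19.4]
grip_width: 0.0001
finger_force: 9.7
```

The stopper is home: the motion stalled at 19 N with the TCP reading 0.0895. The true fingertip is therefore about 25.5 mm above the reported TCP. Now I back off and open.

Call:
{"name": "arm_command", "arguments": {
  "commands": [
    [[0, 0, 4], 0, 1],
    [[0, 0, 10], 0, 1],
    [[0, 0, 16], 0, 0],
    [[0, 0, 0], 0, -1],
    [[0, 0, 0], 0, -1],
    [[0, 0, 0], 0, -1],
    [[0, 0, 0], 0, -1],
    [[0, 0, 0], 0, -1],
    [[0, 0, 0], 0, -1]
  ]
}}

```text
clock: 9.3
position: [0.4968, -0.2118, 0.1184]
tool_rot: [-3.141, 0.0, 1.503]
force: [-0.3, -0.8, -0.4]
grip_width: 0.0855
finger_force: 0.0
```

Run:
```python
from h import *
s=grab_frame("scene");t=grab_frame("top");X=bot.observe()["position"];print(X,bot.observe()["force"])
def e(f,c,k):
    x0,y0,x1,y1=c; im=f["image"][y0:y1,x0:x1,::-1].astype(float)/255
    im=(np.clip(im,0,1)**.45*255).astype(np.uint8); im=cv2.resize(im,None,fx=k,fy=k,interpolation=2)
    for Z,col in(([.4974,-.212,.115],(255,255,0)),(X+[0,0,.0255],(0,255,0)),(X+[0,0,.0255+.0727],(0,0,255))):
        p=(proj(f,Z)-[x0,y0]+.5)*k; cv2.drawMarker(im,tuple(int(v) for v in p),col,0,8,1)
    return im
cv2.imwrite("pics/g.png",np.hstack([e(s,(130,190,230,305),4),e(t,(380,190,480,305),4)]))
```

```text
[ 0.4968963  -0.21176949  0.11847678] [-0.50388531 -0.74216112  0.50531416]
```

View pics/g.png

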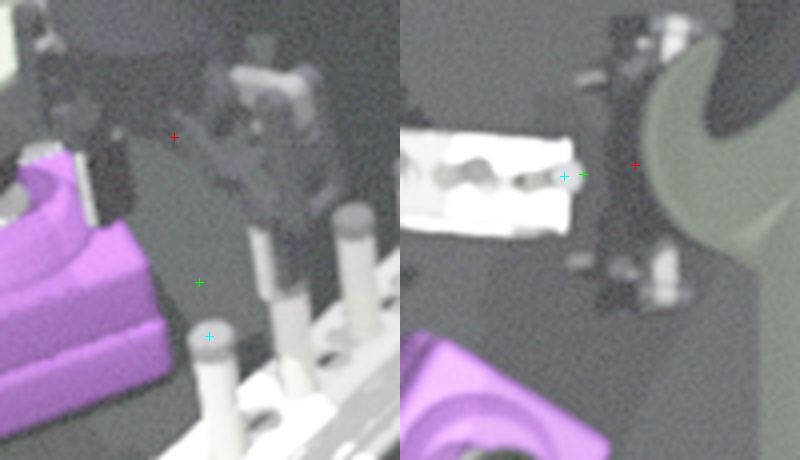

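The stopper is now down at the level of the others, with its top at crop (210,335), and the open fingers straddle the tube clear of everything. Descending to grip low.

Call:
{"name": "arm_command", "arguments": {
  "commands": [
    [[0.5, -1, -10], 0, -1],
    [[0, 0, -15], 0, -1],
    [[0, 0, -15], 0, -1],
    [[0, 0, -12], 0, -1],
    [[0, 0, -8], 0, -1],
    [[0, 0, -6], 0, -1],
    [[0, 0, -6], 0, -1],
    [[0, 0, -5], 0, -1],
    [[0, 0, 0], 0, -1],
    [[0, 0, 0], 0, -1]
  ]
}}

```text
clock: 10.4
position: [0.4975, -0.2128, 0.0418]
tool_rot: [3.141, 0.0, 1.503]
force: [0.0, 0.1, -0.1]
grip_width: 0.0855
finger_force: 0.0
```

Call:
{"name": "arm_command", "arguments": {
  "commands": [
    [[0, 0, -4], 0, -1],
    [[0, 0, -4], 0, -1],
    [[0, 0, -3], 0, -1],
    [[0, 0, 0], 0, -1],
    [[0, 0, 0], 0, 0.5],
    [[0, 0, 0], 0, 1],
    [[0, 0, 0], 0, 1],
    [[0, 0, 0], 0, 1],
    [[0, 0, 0], 0, 1],
    [[0, 0, 0], 0, 1],
    [[0, 0, 0], 0, 1]
  ],
  "newtons": 50
}}

```text
clock: 11.5
position: [0.4976, -0.2128, 0.0307]
tool_rot: [3.141, 0.0, 1.503]
force: [-0.7, 0.2, 2.2]
grip_width: 0.0145
finger_force: 48.6
```

Call:
{"name": "arm_command", "arguments": {
  "commands": [
    [[0, 0, 2], 0, 1],
    [[0, 0, 4], 0, 1],
    [[0, 0, 8], 0, 1],
    [[0, 0, 12], 0, 1],
    [[0, 0, 15], 0, 1],
    [[0, 0, 15], 0, 1],
    [[0, 0, 15], 0, 1],
    [[0, 0, 15], 0, 1],
    [[0, 0, 15], 0, 1],
    [[0, 0, 15], 0, 1],
    [[0, 0, 15], 0, 1],
    [[0, 0, 12], 0, 1],
    [[0, 0, 10], 0, 1],
    [[0, 0, 5], 0, 1],
    [[0, 0, 2], 0, 1],
    [[0, 0, 0], 0, 1],
    [[0, 0, 0], 0, 1],
    [[0, 0, 0], 0, 1]
  ]
}}

```text
clock: 13.3
position: [0.4972, -0.2127, 0.1901]
tool_rot: [-3.141, -0.0, 1.503]
force: [-0.3, -0.2, -1.8]
grip_width: 0.0148
finger_force: 48.7
```

Run:
```python
from h import *
s=grab_frame("scene");t=grab_frame("top");X=bot.observe()["position"];print(X,bot.observe()["force"])
def e(f,c,k):
    x0,y0,x1,y1=c; im=f["image"][y0:y1,x0:x1,::-1].astype(float)/255
    im=(np.clip(im,0,1)**.45*255).astype(np.uint8); im=cv2.resize(im,None,fx=k,fy=k,interpolation=2)
    for Z,col in((X+[0,0,.0255],(0,255,0)),(X+[0,0,-.0257],(0,0,255)),(X+[0,0,.0843],(255,255,0))):
        p=(proj(f,Z)-[x0,y0]+.5)*k; cv2.drawMarker(im,tuple(int(v) for v in p),col,0,8,1)
    return im
cv2.imwrite("pics/i.png",e(s,(100,110,260,310),3))
```

```text
[ 0.49731383 -0.21277773  0.19029742] [-0.40983567  0.18482302  0.33867896]
```

View pics/i.png

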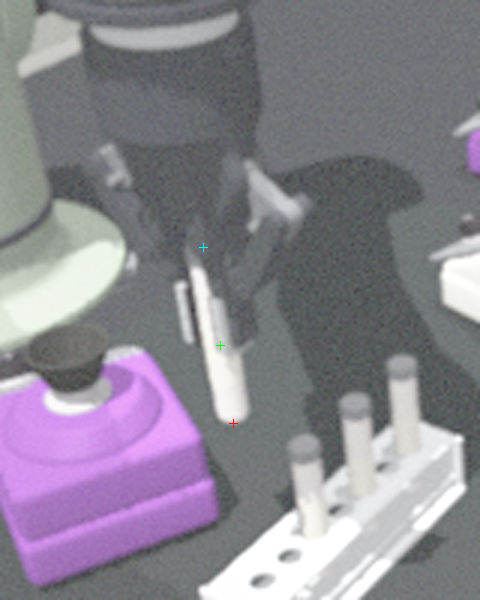

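The tube is held upright: its foot is at crop (232,420), where predicted, and the stopper's grey head is still on top. The other three tubes are undisturbed in the rack. Moving above the cup.

Call:
{"name": "arm_command", "arguments": {
  "commands": [
    [[0, 10, 0], 0, 1],
    [[1, 20, 0], 0, 1],
    [[1.5, 30, 0], 0, 1],
    [[1.5, 30, 0], 0, 1],
    [[1.5, 30, 0], 0, 1],
    [[1.5, 30, 0], 0, 1],
    [[1.5, 30, 0], 0, 1],
    [[1.5, 30, 0], 0, 1],
    [[1.5, 30, 0], 0, 1],
    [[1.5, 30, 0], 0, 1],
    [[1.5, 30, 0], 0, 1],
    [[1.5, 30, 0], 0, 1],
    [[1.5, 30, 0], 0, 1],
    [[1.5, 18, 0], 0, 1],
    [[0.5, 8, 0], 0, 1],
    [[0, 2, 0], 0, 1],
    [[0, 0, 0], 0, 1],
    [[0, 0, 0], 0, 1]
  ]
}}

```text
clock: 15.2
position: [0.5171, 0.1739, 0.1907]
tool_rot: [3.142, 0.0, 1.501]
force: [-0.3, -0.6, 0.4]
grip_width: 0.0149
finger_force: 48.7
```

Run:
```python
from h import *
s=grab_frame("scene");t=grab_frame("top");X=bot.observe()["position"];print(X,bot.observe()["force"])
def e(f,c,k):
    x0,y0,x1,y1=c; im=f["image"][y0:y1,x0:x1,::-1].astype(float)/255
    im=(np.clip(im,0,1)**.45*255).astype(np.uint8); im=cv2.resize(im,None,fx=k,fy=k,interpolation=2)
    for Z,col in(([.517,.1752,.137],(0,255,0)),(X+[0,0,-.0257],(0,0,255)),(X+[0,0,.0743],(255,255,0))):
        p=(proj(f,Z)-[x0,y0]+.5)*k; cv2.drawMarker(im,tuple(int(v) for v in p),col,0,8,1)
    return im
cv2.imwrite("pics/j.png",np.hstack([e(s,(245,110,335,220),4),e(t,(195,160,295,270),4)]))
```

```text
[0.51708669 0.17422957 0.19069111] [-0.75752176 -0.44760822  0.599403  ]
```

View pics/j.png

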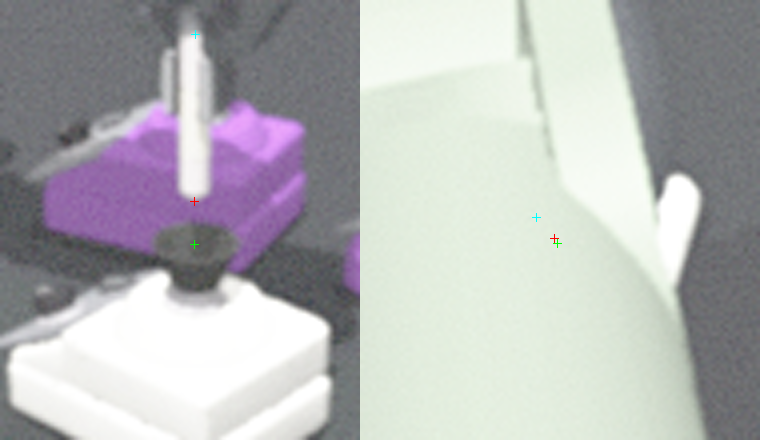

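The tube's foot at scene crop (195,197) is right above the cup's centre at (195,244). Lowering into the funnel, then pressing by force and depth.

Call:
{"name": "arm_command", "arguments": {
  "commands": [
    [[0, 1, -4], 0, 1],
    [[0, 0, -8], 0, 1],
    [[0, 0, -8], 0, 1],
    [[0, 0, -8], 0, 1],
    [[0, 0, -6], 0, 1],
    [[0, 0, -4], 0, 1],
    [[0, 0, -3], 0, 1],
    [[0, 0, -2], 0, 1],
    [[0, 0, -2], 0, 1],
    [[0, 0, 0], 0, 1],
    [[0, 0, 0], 0, 1]
  ]
}}

```text
clock: 16.4
position: [0.517, 0.1763, 0.1457]
tool_rot: [3.141, -0.0, 1.503]
force: [0.6, -0.6, -0.7]
grip_width: 0.0145
finger_force: 48.7
```

Call:
{"name": "arm_command", "arguments": {
  "commands": [
    [[0, 0, -1], 0, 1],
    [[0, 0, -1], 0, 1],
    [[0, 0, -1], 0, 1],
    [[0, 0, -1], 0, 1],
    [[0, 0, 0], 0, 1],
    [[0, 0, 0], 0, 1]
  ]
}}

```text
clock: 17.0
position: [0.517, 0.1762, 0.1416]
tool_rot: [-3.142, 0.0, 1.503]
force: [-0.0, -0.2, -0.1]
grip_width: 0.0148
finger_force: 48.7
```

Call:
{"name": "arm_command", "arguments": {
  "commands": [
    [[0, 0, -1], 0, 1],
    [[0, 0, -1], 0, 1],
    [[0, 0, 0], 0, 1],
    [[0, 0, 0], 0, 1]
  ]
}}

```text
clock: 17.4
position: [0.5171, 0.1763, 0.1397]
tool_rot: [3.141, -0.0, 1.503]
force: [-1.0, 0.2, 3.9]
grip_width: 0.0148
finger_force: 48.8
```

Call:
{"name": "arm_command", "arguments": {
  "commands": [
    [[0, 0, -1], 0, 1],
    [[0, 0, -1], 0, 1],
    [[0, 0, -1], 0, 1],
    [[0, 0, 0], 0, 1],
    [[0, 0, 0], 0, 1],
    [[0, 0, 0], 0, 1]
  ]
}}

```text
clock: 18.0
position: [0.5171, 0.1763, 0.1367]
tool_rot: [3.141, -0.0, 1.503]
force: [-0.3, 0.0, 7.4]
grip_width: 0.0147
finger_force: 49.1
```

Run:
```python
from h import *
F=[]
for i in range(6):
    grab_frame("scene"); o=bot.observe(); F.append(o["force"])
print(np.mean(F,0),np.std(F,0),o["position"],o["grip_width"],o["clock"])
```

```text
[-0.7062148  -0.14786383  7.31346428] [0.56086804 0.32709582 0.62463873] [0.51709855 0.17630744 0.13675204] 0.014672116287729742 18.3
```

The force is steady at 7.3 N and the foot has gone 3.5–4 mm past contact, so the cup is about half-way down. Handing in.

```bash
python3 -c "
from workcell import ticket
print(ticket.job_done())"
```

```text
the job is handed in; nothing more can be done
None
```

I pushed the stopper home in the rack and lifted the tube out. It was handed in held upright, with its foot pressing the cup about 3.5–4 mm down at about 7.3 N; no verdict came back.

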